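# Drainer on the bowl, gherkin jar opened

## Task

Get ready to drain the gherkins: first set the perforated drainer plate on the rim of the steel bowl so that it sits seated and level, without dropping it, and let go of it. Then open the tall square jar that stands braced in its cell of the rack: turn the tight round lid anticlockwise until its lugs let go and lift it off, never pulling the jar up out of its cell, and leave the other things where they are. Finish while still holding the lid level and still, a few centimetres straight above the open mouth; do not put it down or let go.

Things in the scene. Friction and masses are not known exactly. Their poses are not given: they have to be found in the camera images.
- drainer: perforated round drainer plate of bare metal, lying flat on the bench at the start; a shallow pan 138 mm across and 7 mm deep under a flange 168 mm across and 3 mm thick (plate top 10 mm above the origin). Origin: centre of the pan's underside; z up. About 0.25 kg
- drainer_knob (a point): middle of the black lifting knob at the drainer's centre, 36 mm above its underside; the knob is a 26 mm wide cylinder reaching from 26 to 46 mm above the underside, on a 12 mm stem: 16 mm of free height between the plate and the knob
- bowl: empty steel bowl, 160 mm across the rim, 70 mm tall, rim wall about 4 mm, loose on the bench; about 0.35 kg. Origin: centre of its underside. The drainer is seated when its pan drops inside the rim (about 7 mm of play all round) and its flange lies on the rim: its origin is then 7 mm below the rim's plane
- bowl_rim (a point): centre of the bowl's mouth, in the plane of the rim, 70 mm above the bowl's underside
- rack: open steel rack screwed to the bench, 91 x 267 mm and 50 mm tall, with three square cells (85 mm inside) in a row along its y axis, centres at y = -88, 0 and +88 mm; cell floor 3 mm above the origin. Origin: centre of its underside. The jar stands in any one of the cells
- jar: tall square glass jar of gherkins, body 81 x 81 mm and 80 mm tall, sloping shoulder up to 92 mm, then a neck 41 mm across up to the mouth 121 mm above the underside; about 0.55 kg. Loose, but the cell keeps it from turning (2 mm of play on each side). Origin: centre of its underside; z up; x and y square to its sides
- jar_mouth (a point): centre of the jar's mouth, on the jar's axis, 121 mm above its underside
- lid: dull gold lacquered ribbed round lid of the jar, 56 mm across and 18 mm tall, the only screw lid in the rack and the highest thing in it; about 0.04 kg. Origin: on its axis at the skirt's lower edge; screwed on, that lies 107 mm above the jar's underside (14 mm below the mouth). Three lugs inside the skirt hold under three ridges of the neck
- lid_top (a point): centre of the lid's top, 18 mm above its origin. A liner sprung with 22 N makes the lid tight (0.4 to 0.7 N m to turn: grip it firmly, 40 N or more). Turned anticlockwise seen from above it climbs about 2 mm and comes free after 0.7 to 0.85 rad, then lifts off; a stop blocks it beyond about 1.55 rad, so 1.15 rad is mid-way in the free range. Clockwise it is blocked
- canister: bystander: low square white plastic canister with a grey snap lid, 83 mm wide and 68 mm tall, in another cell of the rack. Origin: centre of its underside
- corked: bystander: low square glass jar with a cork stopper, 80 mm wide and 68 mm tall, in another cell of the rack. Origin: centre of its underside
- ramekin: bystander: small white cup, 60 mm across and 36 mm tall. Origin: centre of its underside
- bowlstack: bystander: stack of grey-green bowls, 116 mm across and 93 mm tall. Origin: centre of its underside
- tumbler: bystander: drinking glass, 68 mm across and 95 mm tall. Origin: centre of its underside
- spoon: bystander: spoon with a wooden handle lying on the bench, its length along its x axis
Mind the look-alikes: they are no part of the job. Of the things that look like the drainer, the largest one is meant.

How it is judged:
By the outcome, as a careful person would: the job done as asked, in the order asked, and still so for the second after the job is handed in, while the arm keeps its last pose, push and grip.
It also fails if it takes over 56 s, if anything falls off the work surface, if the arm or the gripper's body presses on something with over 40 N, if the wrist force passes 120 N, or if a joint passes its speed limit or range.

## Robot

A 6-joint arm with a two-finger parallel gripper is mounted at the origin on the work surface. World frame = base frame: x ahead of the robot, y to its left, z up, the work surface at z = 0. Lengths are in m, angles in rad, forces in N, time in s.
With the tool pointing down it reaches from about 0.425 to 0.95 m from the base axis. Payload 3.5 kg.
Tool frame: the origin (TCP) lies midway between the tips of the shut fingers; the grasp point (between the pads) lies ctrl.grasp_offset behind it (ctrl.grasp_offset is the distance from the TCP to the grasp point, in m); x points along the fingers, y is the direction in which the jaws open and shut, and the axes are right-handed (so a half turn about x gives the same grasp; the last joint's range is limited). The gripper opens to 85 mm and grips with 20 to 120 N. Pads are 22 mm wide; open, the fingers measure 114 mm over their backs; the gripper's body (76 mm by 85 mm) begins 54 mm behind the grasp point. The pads swing forward as they close: fully open they stand 13 mm farther back than shut.
Start: joints at [1.053, 0.286, 1.577, -0, 1.279, -0.15], TCP at [0.243, 0.63, 0.231] pointing down, gripper open.
Joint ranges: [-2.77, 2.77], [-0.9, 2.22], [0.21, 2.48], [-1.53, 4.67], [0.24, 2.81], [-2.84, 2.84]. Speed limits (rad/s): [2.79, 2.79, 3.14, 3.14, 3.14, 3.14].

## Interface

Orientations are given as a unit quaternion [x, y, z, w].
In Python, from plant import readout, read_camera, sign_off, ctrl gives the robot as it stands.
- The arm moves only by the tool drive_tool, never from a script. Its argument "steps" is a list of rows, each a list of 5 numbers: the shift along the tool's x, y, z in cm, then the turn about the tool's x in degrees, then the opening, from 0 (shut) to 1 (fully open). A call has 1 to 10 rows; each row shifts and turns the commanded pose from where the row before left it, along the tool's axes as they then stand; what a row does not reach is not made up. A row lasts 1/10 s, in which the tool goes at most 50 mm and 8.59 degrees, less where a joint would pass 70% of its speed; a pose out of reach is approached as far as the arm can. A call is refused whole if a number of a shift passes 5 or a number of a turn 8.59, either way. A call with a gripper value outside its range is refused whole. The fingers move at their own pace and stop on an object; "force" is the grip in N (left out, the last holds). Time passes only in rows, so rows that do not move let the fingers close. It gives the time, the measured TCP pose, the force and the opening at its end, in the units of the state.
- readout.get_state(): the state, without advancing time (a new reading comes with each control period).
- read_camera(name): name is "scene" or "top" or "wrist"; returns a dict with "frame" (480x640x3 uint8, red, green, blue), "vertical_fov" (degrees; the focal length in pixels is half the picture's height over the tangent of half this angle, whatever the lens; pixels are square), "cx", "cy" (the principal point, pixels), "eye" and "orientation" of the camera in the world. Camera axes: x right, y up, looking along -z (the intrinsics and any distortion apply to the point x, -y, -z); pixel columns grow to the right and rows downward; lengths in m; the calibration is good to about 2 mm. A picture is of the moment at which its call begins. There is no depth.
- sign_off(): hands the job in, once; it reports no verdict.
The state is a dict: "time": time; "qpos": joint angles; "dq": joint speeds; "joint_efforts": joint torques, N m; "eef_pos": TCP position; "tcp_rot": TCP orientation; "contact_force": force on the tool from outside, world axes, zero at the start; "wrist_torque": the same for the moment, N m; "opening": opening from 0.0 (shut) to 1.0 (fully open).
Only numpy, scipy, OpenCV 4.12 (cv2) and the standard library are available. Lean on these libraries where they do the work, as an engineer would, in place of code of your own. Each camera call takes 0.05 s, during which the arm holds its last target. There are 200 camera calls.

## Working session

There is one attempt and no reset: what is moved stays moved. The work goes in short steps, Python scripts to look and compute and a tool call to move; the robot and the scene stay as the last step left them, time stands still between calls to the robot, and variables do not carry over. Pictures are saved under pics/ and viewed, about 8 in all and at most 12, crops included, and the job is handed in when it is done.

Besides the shell and the picture viewer there is one more tool, called after "Request:" by a JSON object that holds its "op" and its "data". drive_tool: Moves the arm, as the interface text tells. Its arguments: {"type":"object","properties":{"steps":{"type":"array","items":{"type":"array","items":{"type":"number"}}},"force":{"type":"number"}},"required":["steps"]}

```bash
mkdir -p pics; ls; cat > h.py <<'E'
import numpy as np, cv2
from scipy.spatial.transform import Rotation as R
from plant import readout, read_camera, sign_off, ctrl
def cam(n,f):
    c=read_camera(n); cv2.imwrite('pics/'+f,c['frame'][:,:,::-1]); np.save('pics/'+f+'.npy',c,allow_pickle=True); return c
def load(f): return np.load('pics/'+f+'.npy',allow_pickle=True).item()
E
python3 - <<'E'
from h import *
for n in('top','scene'):
    c=cam(n,n+'1.png'); print({k:v for k,v in c.items() if k!='frame'})
print(readout.get_state(),[ (a,getattr(ctrl,a)) for a in dir(ctrl) if a[0]!='_'])
E
```

```text
pics
{'vertical_fov': 51.83041415213128, 'cx': 312.069652464439, 'cy': 234.62265875662155, 'eye': array([0.44808682, 0.03361775, 1.20140807]), 'orientation': array([-0.01580981,  0.02482673,  0.70810371, -0.70549473])}
{'vertical_fov': 46.36544860206059, 'cx': 319.9671701343474, 'cy': 241.13763575630938, 'eye': array([ 0.98940024, -0.83590426,  1.35041768]), 'orientation': array([0.31735528, 0.08304421, 0.23187502, 0.91576376])}
{'time': 0.1, 'qpos': array([ 1.05300448e+00,  2.87120985e-01,  1.57804189e+00, -9.73308645e-06,
        1.27860423e+00, -1.49976165e-01]), 'dq': array([-1.11875695e-03, -2.51670588e-03, -2.66908808e-03,  9.48779913e-04,
        1.16682665e-03,  9.19567656e-06]), 'joint_efforts': array([ 1.11117341e-03, -4.07296550e+01, -2.93698758e+01, -1.17657883e-04,
        3.41255523e-03,  5.63580798e-06]), 'eef_pos': array([0.24237455, 0.62934118, 0.23005011]), 'tcp_rot': array([ 0.1285822 ,  0.69543113, -0.13003703,  0.69493347]), 'contact_force': array([-0.45684211, -0.20297309, -0.18093059]), 'wrist_torque': array([0.02771267, 0.03093402, 0.04731497]), 'opening': 1.0019211156252266} [('Unreachable', <class 'plant.Unreachable'>), ('grasp_offset', 0.0187)]
```

View pics/top1.png

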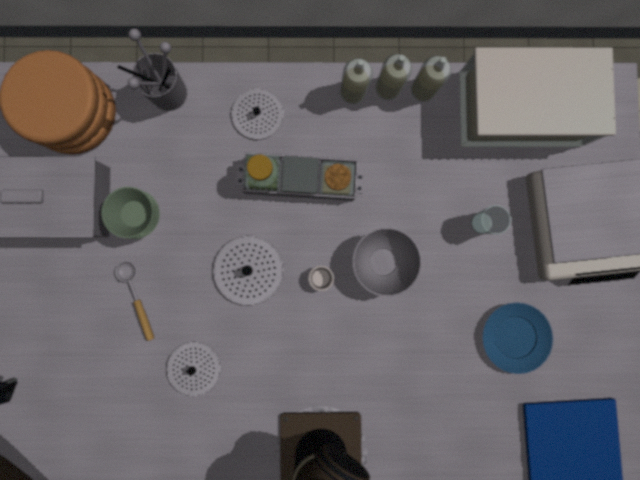

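View pics/scene1.png

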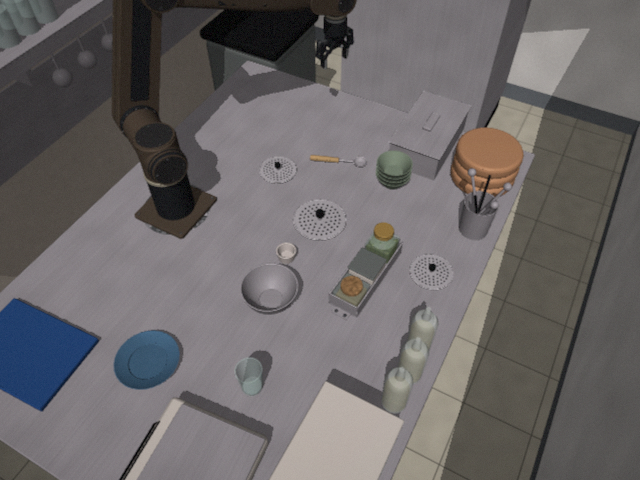

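Top view: drainer candidates are at (247,270), (257,114) and (193,369). The one at (247,270) is clearly the largest. The bowl is at (386,262), the gold lid at (260,167) in the rack, the corked jar at (338,178), and the ramekin at (320,279). Next: measure, and make a confirmation crop.

```bash
cat >> h.py <<'E'
def ray(c,uv):
    uv=np.atleast_2d(np.asarray(uv,float)); f=240/np.tan(np.radians(c['vertical_fov'])/2)
    d=np.c_[(uv[:,0]-c['cx'])/f,-(uv[:,1]-c['cy'])/f,-np.ones(len(uv))]
    return R.from_quat(c['orientation']).apply(d)
def plane(c,uv,z):
    d=ray(c,uv); return c['eye']+d*((z-c['eye'][2])/d[:,2])[:,None]
def proj(c,p):
    q=R.from_quat(c['orientation']).inv().apply(np.atleast_2d(p)-c['eye']); f=240/np.tan(np.radians(c['vertical_fov'])/2)
    return np.c_[c['cx']-f*q[:,0]/q[:,2],c['cy']+f*q[:,1]/q[:,2]]
def blob(m,seed):
    n,l,s,ce=cv2.connectedComponentsWithStats(m.astype(np.uint8))
    k=min((i for i in range(1,n) if s[i,4]>8),key=lambda i:np.hypot(*(ce[i]-seed))); return l==k,s[k],ce[k]
def circ(p):
    A=np.c_[2*p[:,:2],np.ones(len(p))]; s=np.linalg.lstsq(A,(p[:,:2]**2).sum(1),rcond=None)[0]
    return s[:2],np.sqrt(s[2]+s[0]**2+s[1]**2)
E
python3 - <<'E'
from h import *
S={'top':dict(lid=(260,167),kn=(247,270),dr=(247,270),d2=(257,114),d3=(193,369)),'scene':dict(lid=(384,231),kn=(320,213),dr=(320,219),d2=(432,272),d3=(278,170))}
for n in('top','scene'):
    c=load(n+'1.png'); im=c['frame']; hsv=cv2.cvtColor(im,cv2.COLOR_RGB2HSV)
    g=hsv[...,2]
    m=(hsv[...,0]>10)&(hsv[...,0]<28)&(hsv[...,1]>120)&(g>80)
    b,s,ce=blob(m,S[n]['lid']); cn=cv2.findContours(b.astype(np.uint8),0,1)[0]; hull=cv2.convexHull(np.vstack(cn))[:,0]
    print(n,'lid',s,ce,circ(plane(c,hull,.128)),plane(c,ce,.128))
    b,s,ce=blob(g<45,S[n]['kn']); print('knob',s,ce,plane(c,ce,.046))
    for k in('dr','d2','d3'):
        x,y=S[n][k]; sub=g[y-45:y+45,x-45:x+45]
        bright=cv2.morphologyEx((g>165).astype(np.uint8),cv2.MORPH_OPEN,np.ones((2,2)))
        b,s,ce=blob(cv2.morphologyEx(bright,cv2.MORPH_CLOSE,np.ones((5,5))),(x,y)); cn=cv2.findContours(b.astype(np.uint8),0,1)[0]; hull=cv2.convexHull(np.vstack(cn))[:,0]
        print(k,s,circ(plane(c,hull,.010)), np.percentile(sub,[5,50,95]))
t=load('top1.png')['frame'][:,:,::-1]; s=load('scene1.png')['frame'][:,:,::-1]
a=cv2.resize(t[140:310,205:435],None,fx=3.4,fy=3.4,interpolation=2)
cv2.imwrite('pics/crop1.png',a)
E
```

```text
top lid [247 155  25  25 494] [259.08299595 166.96558704] (array([0.65871603, 0.13539081]), np.float64(0.02728460798193429)) [[0.65871579 0.13531353 0.128     ]]
knob [242 267   9   8  62] [246.11290323 270.40322581] [[0.43156404 0.17274748 0.046     ]]
dr [317 278   4   5  12] (array([0.40733303, 0.00248207]), np.float64(0.004810919820571842)) [101. 123. 141.]
d2 [317 278   4   5  12] (array([0.40733303, 0.00248207]), np.float64(0.004810919820571842)) [105. 122. 133.]
d3 [317 278   4   5  12] (array([0.40733303, 0.00248207]), np.float64(0.004810919820571842)) [112. 121. 136.]
scene lid [374 223  20  17 268] [383.42164179 231.1641791 ] (array([0.6632477 , 0.12573965]), np.float64(0.029043631430215062)) [[0.66354649 0.12567186 0.128     ]]
knob [316 209   9   9  56] [319.60714286 213.19642857] [[0.43851114 0.16225933 0.046     ]]
dr [283 244  11  16 120] (array([0.41312391, 0.01254342]), np.float64(0.025101420610086814)) [112. 137. 156.]
d2 [421 322  15   7  66] (array([ 0.87496086, -0.02322621]), np.float64(0.016370447139444463)) [ 97. 136. 154.]
d3 [312 157  27   5  56] (array([0.32735863, 0.40091511]), np.float64(0.04031392239766861)) [131. 137. 151.]
```

View pics/crop1.png

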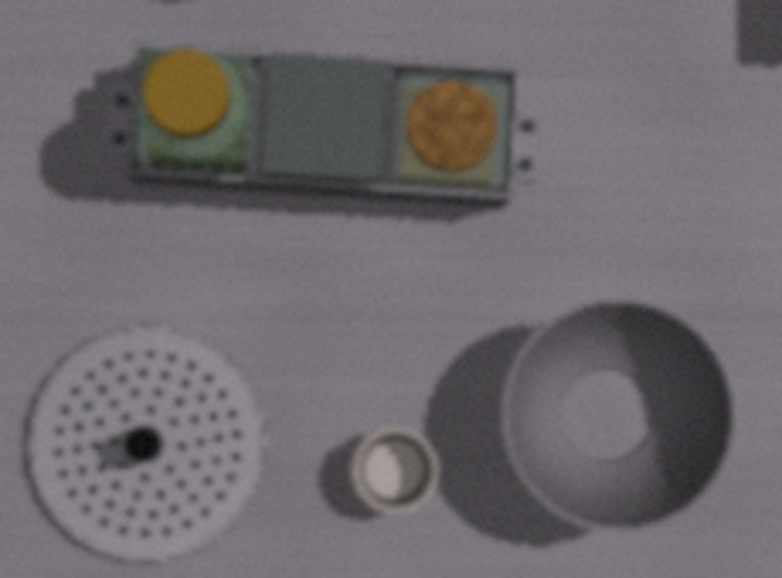

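The crop confirms it: the gold, ribbed, highest lid is at top (259,167), not the corked jar at (338,178), and the large perforated plate's knob is at (246,270). Two views disagree by about 1 cm, partly because the blobs include the sides. I'll refine with the wrist camera over the drainer, so compute that move.

```bash
cat >> h.py <<'E'
def st():
    s=readout.get_state(); r=R.from_quat(s['tcp_rot']); print('t',round(s['time'],2),'p',s['eef_pos'].round(4),'F',s['contact_force'].round(1),'M',s['wrist_torque'].round(2),'op',round(s['opening'],3),'q',s['qpos'].round(2)); print('axes',r.as_matrix().round(3).tolist()); return s,r
def togo(x,y,z):
    s,r=st(); print('tool cm',(r.inv().apply(np.array([x,y,z])-s['eef_pos'])*100).round(2))
E
python3 - <<'E'
from h import *
togo(.40,.17,.25)
for n,seed in(('top',((247,270),(386,262))),('scene',((320,219),(270,288)))):
    c=load(n+'1.png'); g=cv2.cvtColor(c['frame'],cv2.COLOR_RGB2GRAY); e=cv2.Canny(cv2.GaussianBlur(g,(0,0),1.2),15,40)
    for sd,z,rr in zip(seed,(.010,.070),(.084,.080)):
        v,u=np.nonzero(e); p=plane(c,np.c_[u,v],z)[:,:2]; ctr=plane(c,sd,z)[0,:2]
        for it in range(40):
            d=np.linalg.norm(p-ctr,axis=1); k=abs(d-rr)<(.012 if it<20 else .004); ctr,rad=circ(p[k])
        print(n,sd,ctr,rad,k.sum())
E
```

```text
t 0.1 p [0.2424 0.6293 0.2301] F [-0.5 -0.2 -0.2] M [0.03 0.03 0.05] op 1.002 q [ 1.05  0.29  1.58 -0.    1.28 -0.15]
axes [[-0.001, 0.36, 0.933], [-0.002, 0.933, -0.36], [-1.0, -0.002, -0.0]]
tool cm [ -1.92 -37.2   31.22]
top (247, 270) [0.43145086 0.17913673] 0.08447728284430704 243
top (386, 262) [ 0.45010938 -0.1487787 ] 0.0781754630179344 208
scene (320, 219) [0.43388251 0.17039409] 0.08300039638341696 158
scene (270, 288) [ 0.45858376 -0.15909179] 0.08112239052714981 152
```

Request:
{"op": "drive_tool", "data": {"steps": [[0, -3.7, 3.1, 0, 0.7], [0, -3.7, 3.1, 0, 0.7], [0, -3.7, 3.1, 0, 0.7], [0, -3.7, 3.1, 0, 0.7], [0, -3.7, 3.1, 0, 0.7], [0, -3.7, 3.1, 0, 0.7], [0, -3.7, 3.1, 0, 0.7], [0, -3.7, 3.1, 0, 0.7], [0, -3.7, 3.1, 0, 0.7], [0, -3.7, 3.1, 0, 0.7]]}}

```text
time: 1.1
eef_pos: [0.3988, 0.1713, 0.2311]
tcp_rot: [0.129, 0.695, -0.129, 0.695]
contact_force: [1.0, 1.6, -0.1]
opening: 0.703
```

Request:
{"op": "drive_tool", "data": {"steps": [[0, 0, 0, 0, 0.7], [0, 0, 0, 0, 0.7]]}}

```text
time: 1.3
eef_pos: [0.399, 0.1721, 0.231]
tcp_rot: [0.131, 0.695, -0.13, 0.695]
contact_force: [-0.5, -0.9, -0.2]
opening: 0.7
```

```bash
python3 - <<'E'
from h import *
st(); c=cam('wrist','w1.png'); print({k:v for k,v in c.items() if k!='frame'})
print(proj(c,[[.432,.179,.01],[.434,.170,.01]]))
E
```

```text
t 1.3 p [0.399  0.1721 0.231 ] F [-0.5 -0.9 -0.2] M [ 0.04  0.04 -0.03] op 0.7 q [ 0.17 -0.27  2.14  0.    1.28 -1.03]
axes [[-0.001, 0.363, 0.932], [0.0, 0.932, -0.363], [-1.0, 0.0, -0.001]]
{'vertical_fov': 59.617772930251455, 'cx': 315.55702372646545, 'cy': 249.95923258318135, 'eye': array([0.31888362, 0.20223611, 0.37439516]), 'orientation': array([-0.13696387, -0.09345887,  0.556774  ,  0.81394659])}
[[336.95377748 237.24403452]
 [328.48458347 242.59425422]]
```

View pics/w1.png

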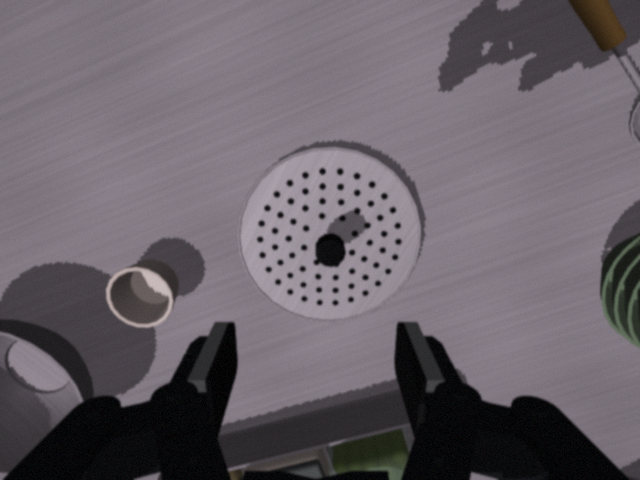

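Wrist view: large drainer centred at about (331,233), its knob at (330,250), ramekin at (140,296), bowl edge lower left, and bowlstack at right.

```bash
cat >> h.py <<'E'
def ring(c,sd,z,rr,lo=15,hi=40,tol=.004,excl=None):
    g=cv2.cvtColor(c['frame'],cv2.COLOR_RGB2GRAY); e=cv2.Canny(cv2.GaussianBlur(g,(0,0),1.2),lo,hi)
    v,u=np.nonzero(e); p=plane(c,np.c_[u,v],z)[:,:2]; ctr=plane(c,sd,z)[0,:2]
    for it in range(40):
        d=np.linalg.norm(p-ctr,axis=1); k=abs(d-rr)<(3*tol if it<20 else tol); ctr,rad=circ(p[k])
    return ctr.round(4),rad.round(4),k.sum()
E
python3 - <<'E'
from h import *
c=load('w1.png')
print(ring(c,(331,233),.010,.084),ring(c,(331,233),.010,.084,tol=.002))
g=cv2.cvtColor(c['frame'],cv2.COLOR_RGB2GRAY)
b,s,ce=blob(g<25,(330,249)); print(s,ce,plane(c,ce,.046),plane(c,ce,.038))
# holes centroid: small dark blobs
# two-view triangulation of knob / lid between top and scene
def tri(l):
    A=np.zeros((3,3));y=np.zeros(3)
    for c,uv in l:
        d=ray(c,uv)[0]; d/=np.linalg.norm(d); P=np.eye(3)-np.outer(d,d); A+=P; y+=P@c['eye']
    x=np.linalg.solve(A,y); return x,[(proj(c,x)[0]-uv).round(1) for c,uv in l]
t,s=load('top1.png'),load('scene1.png')
print(tri([(t,(246.1,270.4)),(s,(319.6,213.2))]));print(tri([(t,(246.1,270.4)),(c,ce)]));print(tri([(s,(319.6,213.2)),(c,ce)]))
E
```

```text
(array([0.4285, 0.1751]), np.float64(0.0836), np.int64(696)) (array([0.429 , 0.1756]), np.float64(0.0842), np.int64(561))
[315 234  29  31 692] [329.74421965 249.61271676] [[0.42873346 0.17199653 0.046     ]] [[0.4314095  0.17125986 0.038     ]]
(array([0.43142628, 0.17482745, 0.02946398]), [array([-0., -0.]), array([-0.,  0.])])
(array([0.43095074, 0.17244537, 0.04112507]), [array([0.4, 0.2]), array([1.2, 0.2])])
(array([0.43311505, 0.17115105, 0.03391123]), [array([-0.1,  0. ]), array([0.4, 0.2])])
```

Request:
{"op": "drive_tool", "data": {"steps": [[3, 0.3, 0.7, 0, 0.7], [3, 0.3, 0.7, 0, 0.7], [3, 0.3, 0.7, 0, 0.7], [3, 0.3, 0.7, 0, 0.7], [2, 0, 0, 0, 0.7], [0, 0, 0, 0, 0.7], [0, 0, 0, 0, 0.7]]}}

```text
time: 2.05
eef_pos: [0.4288, 0.1755, 0.0913]
tcp_rot: [0.128, 0.696, -0.129, 0.695]
contact_force: [-0.2, -0.7, 0.7]
opening: 0.704
```

```bash
python3 - <<'E'
from h import *
s,r=st(); c=cam('wrist','w2.png')
print(proj(c,[[.430,.173,.046]]),{k:c[k] for k in('eye',)})
g=cv2.cvtColor(c['frame'],cv2.COLOR_RGB2GRAY)
print(ring(c,proj(c,[.43,.173,.01])[0],.010,.084,tol=.002))
E
```

```text
t 2.05 p [0.4288 0.1755 0.0913] F [-0.2 -0.7  0.7] M [-0.02 -0.04 -0.02] op 0.704 q [ 0.17 -0.02  2.19  0.    0.97 -1.04]
axes [[-0.001, 0.357, 0.934], [-0.0, 0.934, -0.357], [-1.0, -0.0, -0.001]]
[[313.77902326 292.64659885]] {'eye': array([0.34853139, 0.20523738, 0.23472765])}
(array([0.4319, 0.1714]), np.float64(0.0836), np.int64(918))
```

View pics/w2.png

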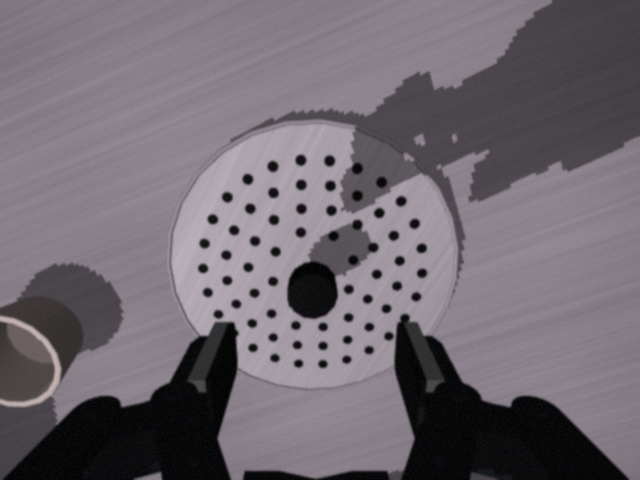

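Knob at (312,288), on the finger midline (column ~315) and within ~3 mm of the prediction. Descending and gripping.

Request:
{"op": "drive_tool", "data": {"steps": [[2, -0.3, 0.2, 0, 0.7], [2, 0, 0, 0, 0.7], [1.8, 0, 0, 0, 0.7], [1.6, 0, 0, 0, 0.7], [0, 0, 0, 0, 0.7], [0, 0, 0, 0, 0.1], [0, 0, 0, 0, 0.1], [0, 0, 0, 0, 0.1], [0, 0, 0, 0, 0.1], [0, 0, 0, 0, 0.1]], "force": 50}}

```text
time: 3.1
eef_pos: [0.4317, 0.1713, 0.0193]
tcp_rot: [0.13, 0.694, -0.129, 0.696]
contact_force: [-1.3, 1.0, 7.6]
opening: 0.285
```

```bash
python3 - <<'E'
from h import *
st()
E
```

```text
t 3.1 p [0.4317 0.1713 0.0193] F [-1.3  1.   7.6] M [0.15 0.19 0.05] op 0.285 q [ 0.16  0.12  2.21  0.    0.8  -1.04]
axes [[0.003, 0.36, 0.933], [0.001, 0.933, -0.36], [-1.0, 0.002, 0.003]]
```

Request:
{"op": "drive_tool", "data": {"steps": [[-0.5, 0, 0, 0, 0.1], [-1, 0, 0, 0, 0.1], [-2, 0, 0, 0, 0.1], [-3, 0, 0, 0, 0.1], [-3, 0, 0, 0, 0.1], [-3, 0, 0, 0, 0.1], [0, -2.5, 1.0, 0, 0.1], [0, -2.5, 1.0, 0, 0.1], [0, -2.5, 1.0, 0, 0.1], [0, 0, 0, 0, 0.1]]}}

```text
time: 4.1
eef_pos: [0.4307, 0.0879, 0.1424]
tcp_rot: [0.13, 0.695, -0.131, 0.695]
contact_force: [0.2, 0.3, -2.7]
opening: 0.286
```

Request:
{"op": "drive_tool", "data": {"steps": [[0, 0, 0, 0, 0.1], [0, 0, 0, 0, 0.1]]}}

```text
time: 4.3
eef_pos: [0.4309, 0.0904, 0.1423]
tcp_rot: [0.129, 0.695, -0.129, 0.695]
contact_force: [-0.7, -1.0, -2.9]
opening: 0.286
```

```bash
python3 - <<'E'
from h import *
st(); c=cam('wrist','w3.png'); cam('top','top2.png')
print(proj(c,[[.455,-.153,.07]]))
E
```

```text
t 4.3 p [0.4309 0.0904 0.1423] F [-0.7 -1.  -2.9] M [ 0.   -0.01  0.02] op 0.286 q [-0.02 -0.15  2.21  0.    1.08 -1.23]
axes [[-0.0, 0.359, 0.933], [0.0, 0.933, -0.359], [-1.0, 0.0, -0.0]]
[[-24.62590238 428.65308053]]
```

View pics/w3.png

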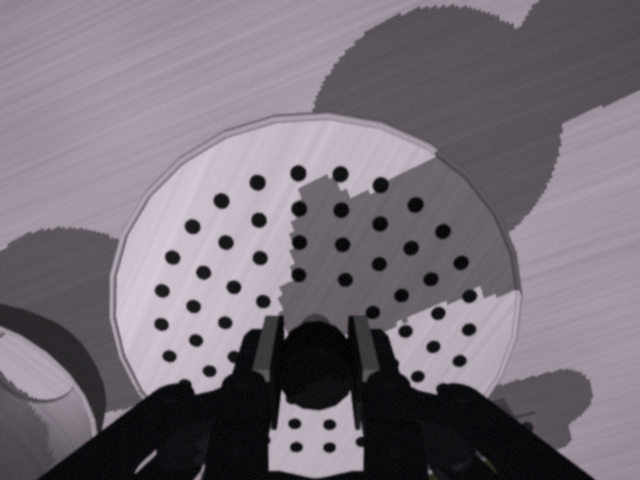

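Drainer held level (knob between pads), ‑2.9 N load; bowl is only half visible at the left edge (50,400). I'll turn the wrist and rise so that the camera sees all of the bowl.

Request:
{"op": "drive_tool", "data": {"steps": [[-1, 0, 0, -8, 0.1], [-1, 0, 0, -8, 0.1], [-1, 0, 0, -8, 0.1], [-1, 0, 0, -8, 0.1], [-1, 0, 0, -8, 0.1], [-1, 0, 0, -8, 0.1], [-1, 0, 0, -8, 0.1], [0, 0, 0, 0, 0.1], [0, 0, 0, 0, 0.1], [0, 0, 0, 0, 0.1]]}}

```text
time: 5.4
eef_pos: [0.4306, 0.0903, 0.2115]
tcp_rot: [-0.212, 0.675, 0.212, 0.674]
contact_force: [-0.9, 0.2, -2.6]
opening: 0.288
```

```bash
python3 - <<'E'
from h import *
s,r=st(); c=cam('wrist','w4.png'); p=proj(c,[[.456,-.156,.07]])[0]
print(p, ring(c,p,.07,.08),ring(c,p,.07,.08,tol=.002), ring(c,p,.07,.076,tol=.002))
z=s['eef_pos'][2]-.0193+.010
q=proj(c,[*s['eef_pos'][:2],z])[0];print('drainer',ring(c,q,z,.084),ring(c,q,z,.084,tol=.002))
E
```

```text
t 5.4 p [0.4306 0.0903 0.2115] F [-0.9  0.2 -2.6] M [0.03 0.02 0.04] op 0.288 q [-0.02 -0.24  2.15  0.    1.23 -2.2 ]
axes [[-0.002, -0.571, 0.821], [0.0, 0.821, 0.571], [-1.0, 0.001, -0.001]]
[-36.97202918  46.79524674] (array([ 0.4401, -0.0517]), np.float64(0.0798), np.int64(355)) (array([ 0.4706, -0.058 ]), np.float64(0.08), np.int64(216)) (array([ 0.4732, -0.0536]), np.float64(0.076), np.int64(210))
drainer (array([0.4305, 0.0899]), np.float64(0.0827), np.int64(3014)) (array([0.4307, 0.0908]), np.float64(0.0836), np.int64(1807))
```

View pics/w4.png

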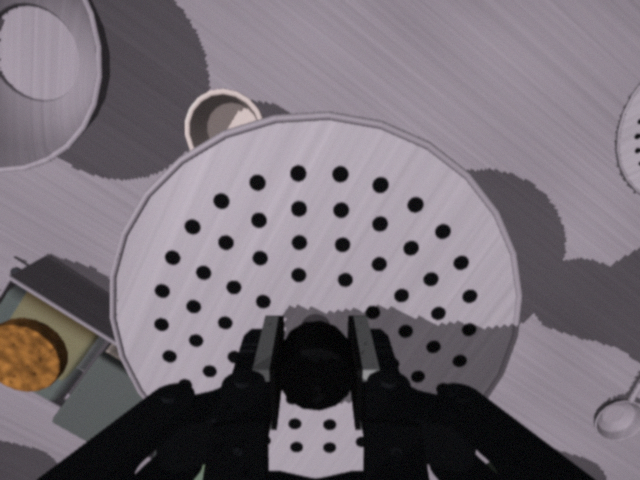

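Bowl rim's right edge is at (102,60), and the drainer ring sits within 1 mm of the TCP axis. I'll move 10 cm toward the bowl for a full view.

Request:
{"op": "drive_tool", "data": {"steps": [[0, -2.1, -1.4, 0, 0.1], [0, -2.1, -1.4, 0, 0.1], [0, -2.1, -1.4, 0, 0.1], [0, -2.1, -1.4, 0, 0.1], [0, 0, 0, 0, 0.1], [0, 0, 0, 0, 0.1], [0, 0, 0, 0, 0.1]]}}

```text
time: 6.15
eef_pos: [0.4331, -0.0104, 0.2119]
tcp_rot: [-0.212, 0.675, 0.212, 0.674]
contact_force: [0.8, 0.6, -1.9]
opening: 0.283
```

```bash
python3 - <<'E'
from h import *
s,r=st(); c=cam('wrist','w5.png')
for b in ((.456,-.156),(.445,-.15),(.465,-.16)):
  p=proj(c,[[*b,.07]])[0]; print(p, ring(c,p,.07,.08),ring(c,p,.07,.08,tol=.002), ring(c,p,.07,.076,tol=.002))
E
```

```text
t 6.15 p [ 0.4331 -0.0104  0.2119] F [ 0.8  0.6 -1.9] M [-0.03 -0.   -0.  ] op 0.283 q [-0.26 -0.26  2.16  0.    1.24 -2.44]
axes [[-0.001, -0.572, 0.82], [0.001, 0.82, 0.572], [-1.0, 0.001, -0.0]]
[114.02843538 139.20053062] (array([ 0.4504, -0.1503]), np.float64(0.0783), np.int64(774)) (array([ 0.451 , -0.1495]), np.float64(0.0796), np.int64(465)) (array([ 0.4507, -0.1536]), np.float64(0.076), np.int64(707))
[129.81097688 130.41643884] (array([ 0.4504, -0.1503]), np.float64(0.0783), np.int64(774)) (array([ 0.451 , -0.1495]), np.float64(0.0796), np.int64(465)) (array([ 0.4507, -0.1536]), np.float64(0.076), np.int64(707))
[102.52346743 147.10673077] (array([ 0.4504, -0.1503]), np.float64(0.0783), np.int64(774)) (array([ 0.451 , -0.1495]), np.float64(0.0796), np.int64(465)) (array([ 0.4507, -0.1536]), np.float64(0.076), np.int64(707))
```

View pics/w5.png

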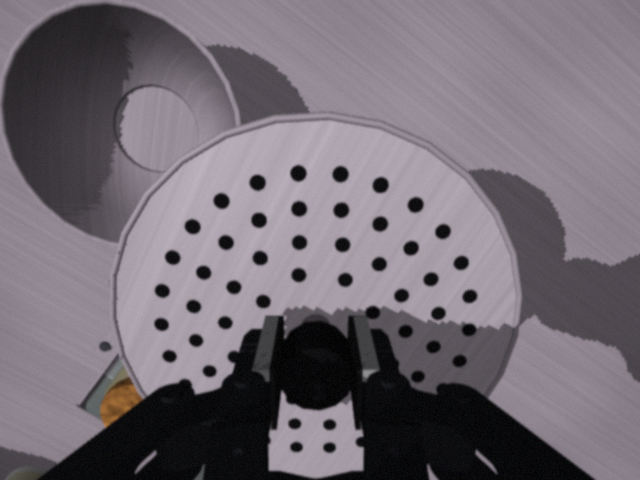

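```bash
python3 - <<'E'
from h import *
c=load('w5.png'); g=cv2.cvtColor(c['frame'],cv2.COLOR_RGB2GRAY).astype(float)
g=cv2.GaussianBlur(g,(0,0),1.0)
# radial outermost strong edge from the rough centre
ctr=np.array([.451,-.151]); 
for it in range(3):
  P=[]
  for a in np.radians(np.arange(0,360,3)):
    rs=np.arange(.070,.090,.0004); w=np.c_[ctr[0]+rs*np.cos(a),ctr[1]+rs*np.sin(a),np.full(len(rs),.07)]
    uv=proj(c,w)
    if (uv<2).any() or np.linalg.norm((uv-[317,310])/[208,203],axis=1).min()<1.0 or uv[:,1].max()>300: continue
    v=cv2.remap(g.astype(np.float32),uv[:,:1].astype(np.float32),uv[:,1:].astype(np.float32),1)[:,0]
    d=abs(np.gradient(v)); k=np.nonzero(d>.5*d.max())[0][-1]; P.append(w[k])
  P=np.array(P); ctr,rad=circ(P); res=np.linalg.norm(P[:,:2]-ctr,axis=1)-rad
  P2=P[abs(res)<.0025]; ctr,rad=circ(P2); print(ctr.round(4),rad.round(4),len(P),len(P2))
E
```

```text
[ 0.4495 -0.1523] 0.0784 44 37
[ 0.4496 -0.1523] 0.0784 42 35
[ 0.4495 -0.1524] 0.0785 42 34
```

Request:
{"op": "drive_tool", "data": {"steps": [[0, -2.6, -1.3, 0, 0.1], [0, -2.6, -1.3, 0, 0.1], [0, -2.6, -1.3, 0, 0.1], [0, -2.5, -1.4, 0, 0.1], [0, -2.5, -1.4, 0, 0.1], [0, 0, 0, 0, 0.1], [3, 0, 0, 0, 0.1], [3, 0, 0, 0, 0.1], [2.5, 0, 0, 0, 0.1], [1.0, 0, 0, 0, 0.1]]}}

```text
time: 7.2
eef_pos: [0.45, -0.1519, 0.1144]
tcp_rot: [-0.211, 0.676, 0.214, 0.673]
contact_force: [-0.0, -0.4, -2.9]
opening: 0.285
```

Request:
{"op": "drive_tool", "data": {"steps": [[0.5, 0, 0, 0, 0.1], [0, 0, 0, 0, 0.1], [0, 0, 0, 0, 0.1]]}}

```text
time: 7.5
eef_pos: [0.4528, -0.1545, 0.1138]
tcp_rot: [-0.213, 0.674, 0.212, 0.675]
contact_force: [-0.4, -0.2, -2.6]
opening: 0.283
```

```bash
python3 - <<'E'
from h import *
st(); w=cam('wrist','w6.png'); s=cam('scene','s2.png')
a=cv2.resize(s['frame'][230:340,200:340,::-1],(510,400),interpolation=2); b=cv2.resize(w['frame'][:,:,::-1],(533,400)); 
cv2.imwrite('pics/c2.png',cv2.resize(np.hstack([a,b]),(800,308)))
E
```

```text
t 7.5 p [ 0.4528 -0.1545  0.1138] F [-0.4 -0.2 -2.6] M [-0.02  0.01  0.  ] op 0.283 q [-0.54 -0.02  2.15  0.    1.01 -2.72]
axes [[0.002, -0.573, 0.82], [-0.001, 0.82, 0.573], [-1.0, -0.002, 0.001]]
```

View pics/c2.png

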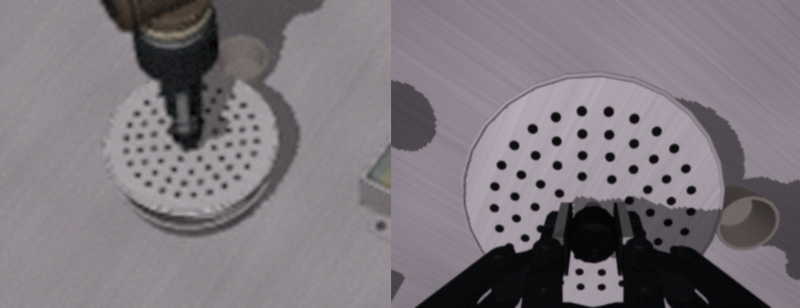

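Scene crop shows the plate centred over the bowl, level. Lower carefully.

Request:
{"op": "drive_tool", "data": {"steps": [[1, 0, 0, 0, 0.1], [1, 0, 0, 0, 0.1], [0.4, 0, 0, 0, 0.1], [0, 0, 0, 0, 0.1], [0, 0, 0, 0, 0.1]]}}

```text
time: 8.1
eef_pos: [0.4515, -0.1542, 0.088]
tcp_rot: [-0.212, 0.675, 0.212, 0.674]
contact_force: [-0.4, 0.8, -2.9]
opening: 0.285
```

Request:
{"op": "drive_tool", "data": {"steps": [[0.3, 0, 0, 0, 0.1], [0.3, 0, 0, 0, 0.1], [0, 0, 0, 0, 0.1], [0, 0, 0, 0, 0.1]]}}

```text
time: 8.5
eef_pos: [0.4518, -0.1543, 0.0824]
tcp_rot: [-0.212, 0.674, 0.212, 0.675]
contact_force: [0.3, -0.3, -2.2]
opening: 0.285
```

Request:
{"op": "drive_tool", "data": {"steps": [[0.2, 0, 0, 0, 0.1], [0, 0, 0, 0, 0.1], [0, 0, 0, 0, 0.1]]}}

```text
time: 8.8
eef_pos: [0.452, -0.1544, 0.0823]
tcp_rot: [-0.212, 0.675, 0.212, 0.674]
contact_force: [-4.7, 1.9, 9.1]
opening: 0.286
```

Contact at TCP z = 0.0823, exactly the seated height (0.0193 + 0.063). Release slowly.

Request:
{"op": "drive_tool", "data": {"steps": [[-0.2, 0, 0, 0, 0.1], [0, 0, 0, 0, 0.35], [0, 0, 0, 0, 0.5], [0, 0, 0, 0, 0.7], [0, 0, 0, 0, 0.7], [-1, 0, 0, 0, 0.7], [-2, 0, 0, 0, 0.7], [-3, 0, 0, 0, 0.7], [-4, 0, 0, 0, 0.7], [-4, 0, 0, 0, 0.7]]}}

```text
time: 9.8
eef_pos: [0.4513, -0.154, 0.2241]
tcp_rot: [-0.212, 0.675, 0.212, 0.674]
contact_force: [1.6, -0.5, 0.2]
opening: 0.698
```

Request:
{"op": "drive_tool", "data": {"steps": [[0, 0, 0, 8, 0.7], [0, 0, 0, 8, 0.7], [0, 0, 0, 8, 0.7]]}}

```text
time: 10.1
eef_pos: [0.4519, -0.1544, 0.2237]
tcp_rot: [-0.066, 0.704, 0.065, 0.705]
contact_force: [0.5, -0.4, -0.2]
opening: 0.7
```

```bash
python3 - <<'E'
from h import *
st(); w=cam('wrist','w7.png'); s=cam('scene','s3.png')
a=cv2.resize(s['frame'][230:340,200:340,::-1],(510,400),interpolation=2); b=cv2.resize(w['frame'][:,:,::-1],(533,400)); 
cv2.imwrite('pics/c3.png',cv2.resize(np.hstack([a,b]),(800,308)))
p=proj(w,[.452,-.1544,.073])[0]; print(p,ring(w,p,.073,.084,tol=.002))
togo(.625,.11,.26)
E
```

```text
t 10.1 p [ 0.4519 -0.1544  0.2237] F [ 0.5 -0.4 -0.2] M [-0.03 -0.    0.  ] op 0.7 q [-0.54 -0.16  2.06  0.    1.24 -2.3 ]
axes [[0.002, -0.184, 0.983], [-0.001, 0.983, 0.184], [-1.0, -0.001, 0.001]]
[316.18429885 229.21285377] (array([ 0.451 , -0.1546]), np.float64(0.0831), np.int64(510))
t 10.2 p [ 0.4518 -0.1543  0.2232] F [-0.5 -0.2  0.2] M [-0.02 -0.    0.  ] op 0.7 q [-0.54 -0.16  2.06 -0.    1.24 -2.3 ]
axes [[0.001, -0.19, 0.982], [-0.001, 0.982, 0.19], [-1.0, -0.001, 0.001]]
tool cm [-3.68 22.66 22.03]
```

View pics/c3.png

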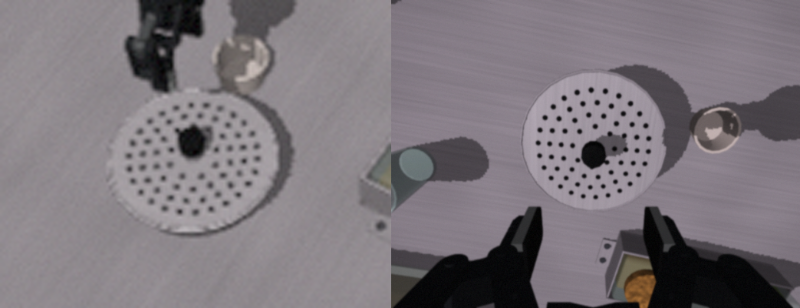

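Drainer seated and level after release (ring centre within 1 mm of where I let it go; the ramekin hasn't moved). Now over to the jar, pre-turning clockwise to leave wrist range.

Request:
{"op": "drive_tool", "data": {"steps": [[-0.5, 2.8, 2.8, 0, 0.9], [-0.5, 2.8, 2.8, 0, 0.9], [-0.5, 2.8, 2.8, 0, 0.9], [-0.5, 2.8, 2.8, 0, 0.9], [-0.5, 2.8, 2.8, 0, 0.9], [-0.5, 2.8, 2.8, 0, 0.9], [-0.5, 2.8, 2.7, 0, 0.9], [-0.5, 2.8, 2.7, 0, 0.9], [0, 0, 0, 8, 1], [0, 0, 0, 8, 1]]}}

```text
time: 11.2
eef_pos: [0.6276, 0.1091, 0.2624]
tcp_rot: [0.031, 0.706, -0.031, 0.706]
contact_force: [-1.4, 0.2, -0.3]
opening: 0.994
```

Request:
{"op": "drive_tool", "data": {"steps": [[0, 0, 0, 8, 1], [0, 0, 0, 8, 1], [0, 0, 0, 8, 1], [0, 0, 0, 8, 1], [0, 0, 0, 8, 1], [0, 0, 0, 8, 1], [0, 0, 0, 0, 1], [0, 0, 0, 0, 1]]}}

```text
time: 12.0
eef_pos: [0.6272, 0.1078, 0.2624]
tcp_rot: [0.314, 0.633, -0.314, 0.633]
contact_force: [0.9, -1.5, 0.4]
opening: 0.999
```

```bash
cat >> h.py <<'E'
def lid(c,z=.128,near=None):
    hsv=cv2.cvtColor(c['frame'],cv2.COLOR_RGB2HSV)
    m=(hsv[...,0]>10)&(hsv[...,0]<28)&(hsv[...,1]>120)&(hsv[...,2]>50)
    b,s,ce=blob(cv2.morphologyEx(m.astype(np.uint8),2,np.ones((5,5))),proj(c,near)[0])
    h=cv2.convexHull(np.vstack(cv2.findContours(b.astype(np.uint8),0,1)[0]))[:,0]
    print('lid',s,ce,circ(plane(c,h,z)))
    return b
E
python3 - <<'E'
from h import *
c=cam('wrist','w8.png'); cam('top','top3.png'); cam('scene','s4.png')
lid(c,near=[.66,.13,.128]); print(ring(c,proj(c,[.66,.13,.128])[0],.128,.028,tol=.002)); togo(.66,.13,.18)
E
```

```text
lid [ 337  189   81   81 5118] [376.96580696 229.2710043 ] (array([0.65808179, 0.13479352]), np.float64(0.028376708838697296))
(array([0.6596, 0.1332]), np.float64(0.0279), np.int64(350))
t 12.15 p [0.6272 0.1077 0.2624] F [-0.2 -0.2 -0.4] M [-0.03  0.01  0.03] op 1.0 q [ 0.01  0.18  1.65  0.    1.32 -0.64]
axes [[-0.0, 0.798, 0.603], [0.0, 0.603, -0.798], [-1.0, -0.0, -0.0]]
tool cm [8.24 3.96 0.2 ]
```

View pics/w8.png

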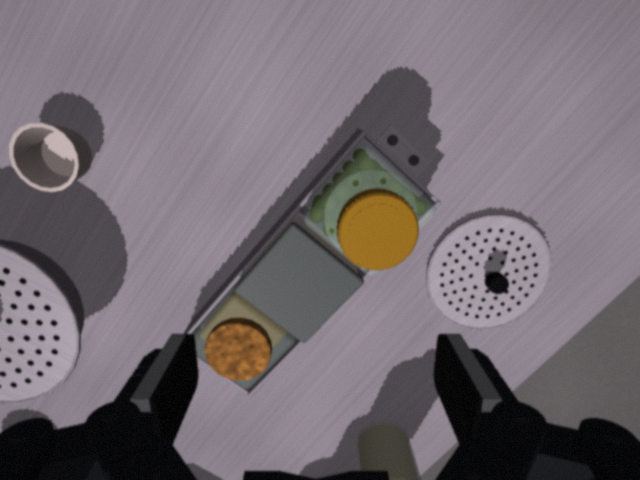

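Lid at (377,229), unambiguous: the cork is at (237,350). Hover above and remeasure.

Request:
{"op": "drive_tool", "data": {"steps": [[1.5, 1, 0, 0, 1], [2, 1, 0, 0, 1], [2, 1, 0, 0, 1], [2, 1.1, -0.1, 0, 1], [2, 0, 0, 0, 1], [0, 0, 0, 0, 1], [0, 0, 0, 0, 1], [0, 0, 0, 0, 1]]}}

```text
time: 12.95
eef_pos: [0.6601, 0.1333, 0.1685]
tcp_rot: [0.316, 0.632, -0.315, 0.633]
contact_force: [-0.5, 0.1, 0.8]
opening: 1.002
```

```bash
python3 - <<'E'
from h import *
c=cam('wrist','w9.png')
lid(c,near=[.66,.13,.128]); togo(.66,.132,.105)
for z in (.12,.128): 
  for t in (.002,.001): print(ring(c,proj(c,[.66,.132,.128])[0],z,.028,tol=t))
E
```

```text
lid [  261   226   116   114 10412] [318.39829043 283.0026892 ] (array([0.65823231, 0.13583892]), np.float64(0.028833220978721565))
t 13.0 p [0.6603 0.1332 0.169 ] F [ 0.2 -0.1  0.6] M [-0.01 -0.   -0.01] op 0.999 q [ 0.05  0.33  1.63  0.    1.17 -0.6 ]
axes [[0.003, 0.799, 0.601], [0.0, 0.601, -0.799], [-1.0, 0.002, 0.002]]
tool cm [ 6.4  -0.11  0.07]
(array([0.6621, 0.1308]), np.float64(0.0283), np.int64(499))
(array([0.6626, 0.1307]), np.float64(0.0281), np.int64(368))
(array([0.6597, 0.1338]), np.float64(0.0275), np.int64(566))
(array([0.66  , 0.1348]), np.float64(0.0279), np.int64(310))
```

Request:
{"op": "drive_tool", "data": {"steps": [[2, 0, 0, 0, 1], [2, 0, 0, 0, 1], [2, 0, 0, 0, 1], [1.2, 0, 0, 0, 1], [0, 0, 0, 0, 1], [0, 0, 0, 0, 0.4], [0, 0, 0, 0, 0.4], [0, 0, 0, 0, 0.4], [0, 0, 0, 0, 0.4], [0, 0, 0, 0, 0.4]], "force": 80}}

```text
time: 14.0
eef_pos: [0.6612, 0.1337, 0.0977]
tcp_rot: [0.317, 0.631, -0.315, 0.634]
contact_force: [3.0, 2.9, 5.8]
opening: 0.635
```

```bash
python3 - <<'E'
from h import *
st()
E
```

```text
t 14.0 p [0.6612 0.1337 0.0977] F [3.  2.9 5.8] M [ 0.28 -0.31 -0.03] op 0.635 q [ 0.05  0.41  1.67  0.    1.05 -0.6 ]
axes [[0.005, 0.799, 0.601], [0.001, 0.601, -0.799], [-1.0, 0.005, 0.002]]
```

Gripped (same ~2 mm offset as with the knob). Turn anticlockwise (negative about tool x), rising slightly.

Request:
{"op": "drive_tool", "data": {"steps": [[0, 0, 0, -4, 0.4], [-0.02, 0, 0, -4, 0.4], [-0.02, 0, 0, -4, 0.4], [-0.02, 0, 0, -4, 0.4], [-0.02, 0, 0, -4, 0.4], [0, 0, 0, 0, 0.4]]}}

```text
time: 14.6
eef_pos: [0.6609, 0.1329, 0.0983]
tcp_rot: [0.201, 0.677, -0.201, 0.679]
contact_force: [2.1, 0.3, 5.8]
opening: 0.637
```

```bash
python3 - <<'E'
from h import *
st()
E
```

```text
t 14.6 p [0.6609 0.1329 0.0983] F [2.1 0.3 5.8] M [-0.05 -0.14  0.1 ] op 0.637 q [ 0.05  0.41  1.67 -0.    1.05 -0.95]
axes [[0.004, 0.545, 0.839], [-0.0, 0.839, -0.545], [-1.0, 0.002, 0.003]]
```

Request:
{"op": "drive_tool", "data": {"steps": [[-0.02, 0, 0, -5, 0.4], [-0.03, 0, 0, -5, 0.4], [-0.03, 0, 0, -5, 0.4], [-0.03, 0, 0, -5, 0.4], [-0.03, 0, 0, -5, 0.4]]}}

```text
time: 15.1
eef_pos: [0.6614, 0.1334, 0.0997]
tcp_rot: [0.049, 0.703, -0.048, 0.707]
contact_force: [2.2, 2.7, 6.9]
opening: 0.641
```

```bash
python3 - <<'E'
from h import *
st()
E
```

```text
t 15.1 p [0.6614 0.1334 0.0997] F [2.2 2.7 6.9] M [ 0.32 -0.31 -0.09] op 0.641 q [ 0.05  0.41  1.67  0.    1.05 -1.38]
axes [[0.006, 0.138, 0.99], [0.001, 0.99, -0.138], [-1.0, 0.001, 0.005]]
```

Request:
{"op": "drive_tool", "data": {"steps": [[-0.02, 0, 0, -5, 0.4], [-0.02, 0, 0, -5, 0.4], [0, 0, 0, -5, 0.4], [0, 0, 0, -5, 0.4], [0, 0, 0, -1, 0.4], [0, 0, 0, 0, 0.4]]}}

```text
time: 15.7
eef_pos: [0.6609, 0.1338, 0.0998]
tcp_rot: [-0.079, 0.701, 0.079, 0.704]
contact_force: [3.1, 2.9, 4.8]
opening: 0.635
```

```bash
python3 - <<'E'
from h import *
st()
E
```

```text
t 15.7 p [0.6609 0.1338 0.0998] F [3.1 2.9 4.8] M [ 0.44 -0.39  0.06] op 0.635 q [ 0.05  0.41  1.67  0.    1.06 -1.75]
axes [[0.004, -0.223, 0.975], [0.001, 0.975, 0.223], [-1.0, 0.0, 0.004]]
```

Request:
{"op": "drive_tool", "data": {"steps": [[-0.1, 0, 0, 0, 0.4], [0, 0, 0, 0, 0.4], [0, 0, 0, 0, 0.4]]}}

```text
time: 16.0
eef_pos: [0.6604, 0.1335, 0.0999]
tcp_rot: [-0.079, 0.702, 0.08, 0.704]
contact_force: [4.2, 2.4, 4.1]
opening: 0.632
```

Request:
{"op": "drive_tool", "data": {"steps": [[-0.1, 0, 0, 0, 0.4], [0, 0, 0, 0, 0.4], [0, 0, 0, 0, 0.4]]}}

```text
time: 16.3
eef_pos: [0.6599, 0.1333, 0.1002]
tcp_rot: [-0.079, 0.702, 0.08, 0.703]
contact_force: [4.2, 3.2, 4.1]
opening: 0.633
```

Request:
{"op": "drive_tool", "data": {"steps": [[-0.15, 0, 0, 0, 0.4], [0, 0, 0, 0, 0.4], [0, 0, 0, 0, 0.4]]}}

```text
time: 16.6
eef_pos: [0.6589, 0.1331, 0.1008]
tcp_rot: [-0.08, 0.703, 0.08, 0.702]
contact_force: [2.9, 2.7, 1.3]
opening: 0.635
```

Request:
{"op": "drive_tool", "data": {"steps": [[-0.15, 0, 0, 0, 0.4], [0, 0, 0, 0, 0.4], [0, 0, 0, 0, 0.4]]}}

```text
time: 16.9
eef_pos: [0.6582, 0.1329, 0.1017]
tcp_rot: [-0.08, 0.704, 0.08, 0.701]
contact_force: [1.6, 1.2, -1.8]
opening: 0.641
```

```bash
python3 - <<'E'
from h import *
st()
E
```

```text
t 16.9 p [0.6582 0.1329 0.1017] F [ 1.6  1.2 -1.8] M [ 0.09 -0.16 -0.04] op 0.641 q [ 0.05  0.4   1.67 -0.    1.07 -1.75]
axes [[-0.003, -0.224, 0.975], [-0.001, 0.975, 0.224], [-1.0, 0.0, -0.003]]
```

Request:
{"op": "drive_tool", "data": {"steps": [[0, 0, 0, -4, 0.4], [0, 0, 0, -4, 0.4]]}}

```text
time: 17.1
eef_pos: [0.6589, 0.133, 0.1023]
tcp_rot: [-0.129, 0.696, 0.129, 0.695]
contact_force: [2.0, 0.5, -0.4]
opening: 0.638
```

```bash
python3 - <<'E'
from h import *
st()
E
```

```text
t 17.1 p [0.6589 0.133  0.1023] F [ 2.   0.5 -0.4] M [ 0.21 -0.28 -0.04] op 0.638 q [ 0.05  0.4   1.67 -0.    1.07 -1.89]
axes [[-0.001, -0.36, 0.933], [-0.0, 0.933, 0.36], [-1.0, 0.0, -0.001]]
```

Request:
{"op": "drive_tool", "data": {"steps": [[0, 0, 0, 0, 0.4], [0, 0, 0, 0, 0.4]]}}

```text
time: 17.3
eef_pos: [0.6589, 0.1331, 0.1025]
tcp_rot: [-0.128, 0.696, 0.128, 0.695]
contact_force: [1.2, 1.0, -1.8]
opening: 0.64
```

```bash
python3 - <<'E'
from h import *
st()
E
```

```text
t 17.3 p [0.6589 0.1331 0.1025] F [ 1.2  1.  -1.8] M [ 0.16 -0.26  0.  ] op 0.64 q [ 0.05  0.4   1.67 -0.    1.07 -1.89]
axes [[-0.001, -0.356, 0.935], [-0.0, 0.935, 0.356], [-1.0, 0.0, -0.001]]
```

Turning offers no torque, so the lid isn't resisting. Continue lifting in small steps.

Request:
{"op": "drive_tool", "data": {"steps": [[-0.2, 0, 0, 0, 0.4], [0, 0, 0, 0, 0.4], [0, 0, 0, 0, 0.4]]}}

```text
time: 17.6
eef_pos: [0.6591, 0.1333, 0.105]
tcp_rot: [-0.128, 0.696, 0.128, 0.695]
contact_force: [1.3, 2.5, -1.2]
opening: 0.641
```

```bash
python3 - <<'E'
from h import *
st()
E
```

```text
t 17.6 p [0.6591 0.1333 0.105 ] F [ 1.3  2.5 -1.2] M [ 0.26 -0.09  0.04] op 0.641 q [ 0.05  0.4   1.67  0.    1.07 -1.89]
axes [[-0.001, -0.357, 0.934], [0.0, 0.934, 0.357], [-1.0, 0.0, -0.001]]
```

Request:
{"op": "drive_tool", "data": {"steps": [[-0.3, 0, 0, 0, 0.4], [-0.3, 0, 0, 0, 0.4], [-0.4, 0, 0, 0, 0.4], [0, 0, 0, 0, 0.4]]}}

```text
time: 18.0
eef_pos: [0.6599, 0.1329, 0.1163]
tcp_rot: [-0.129, 0.695, 0.128, 0.696]
contact_force: [-0.0, 0.5, -0.6]
opening: 0.638
```

Request:
{"op": "drive_tool", "data": {"steps": [[-0.5, 0, 0, 0, 0.4], [-0.7, 0, 0, 0, 0.4], [-0.8, 0, 0, 0, 0.4], [-0.7, 0, 0, 0, 0.4], [0, 0, 0, 0, 0.4], [0, 0, 0, 0, 0.4], [0, 0, 0, 0, 0.4]]}}

```text
time: 18.7
eef_pos: [0.6591, 0.1332, 0.1415]
tcp_rot: [-0.128, 0.696, 0.128, 0.695]
contact_force: [-0.1, -0.3, -0.0]
opening: 0.637
```

```bash
python3 - <<'E'
from h import *
s,r=st(); w=cam('wrist','w10.png'); sc=cam('scene','s5.png'); t=cam('top','top4.png')
cr=lambda im,a,b,c,d,z: cv2.resize(im['frame'][a:b,c:d,::-1],z,interpolation=2)
A=np.hstack([cr(sc,175,335,230,430,(400,300)),cr(t,130,330,200,467,(400,300))])
B=np.hstack([cv2.resize(w['frame'][:,:,::-1],(400,300)),cr(load('scene1.png'),175,335,230,430,(400,300))])
cv2.imwrite('pics/c4.png',np.vstack([A,B]))
# did the other things stay put: image change between first and last scene picture, per thing
E
```

```text
t 18.7 p [0.6591 0.1332 0.1415] F [-0.1 -0.3 -0. ] M [-0.01 -0.01  0.02] op 0.637 q [ 0.05  0.36  1.65  0.    1.13 -1.89]
axes [[-0.001, -0.357, 0.934], [-0.0, 0.934, 0.357], [-1.0, 0.0, -0.001]]
```

View pics/c4.png

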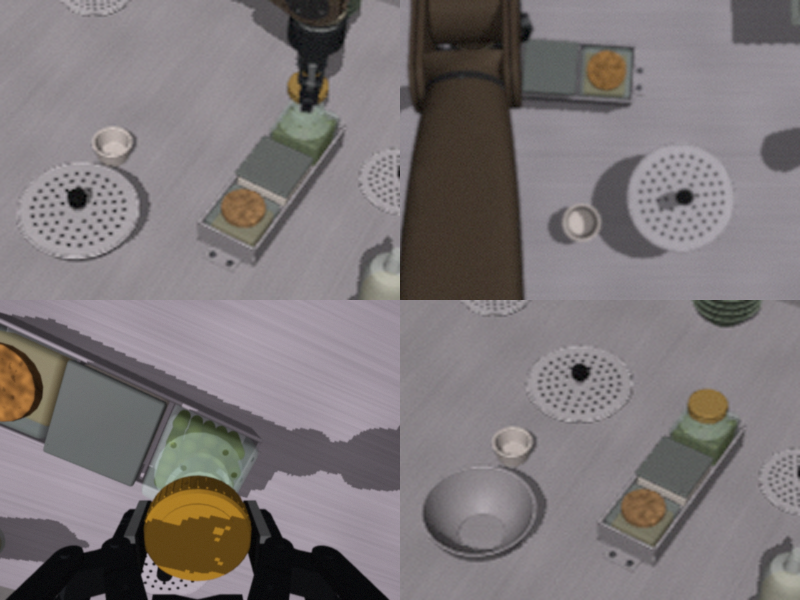

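Lid free and held level over the open jar (F ≈ 0, so no jar weight on the hand). The jar is still in its cell, the drainer is on the bowl, and the bystanders are unmoved.

```bash
python3 - <<'E'
from h import *
s,r=st(); print(s['dq'].round(4)); print(sign_off())
E
```

```text
t 18.85 p [0.6591 0.1332 0.1413] F [ 0.1 -0.6 -0.4] M [-0.02  0.01  0.  ] op 0.637 q [ 0.05  0.36  1.65 -0.    1.13 -1.89]
axes [[-0.001, -0.357, 0.934], [-0.0, 0.934, 0.357], [-1.0, 0.0, -0.001]]
[-0.0002  0.0011 -0.0009  0.0001 -0.0007 -0.0012]
the job is handed in; nothing more can be done
None
```

The drainer is seated on the bowl, and the jar is open with its lid held above the mouth. I handed the job in at 18.85 s of robot time, against the 56 s limit.

- **Drainer:** I gripped the largest drainer by its knob and lowered it onto the bowl. It made contact at exactly the seated height (TCP z = 0.0823 m). After release, the camera showed it level and within 1 mm of where I let go.
- **Lid:** I gripped it at 80 N and turned it anticlockwise to about 1.29 rad, past the 1.15 rad mid-way point but short of the 1.55 rad stop. It now sits roughly 3 cm above the mouth, level and still, with nothing pulling on the wrist.
- **Jar and other things:** The last picture shows the jar in its cell, and the ramekin and rack items look unmoved. The arm hid part of the top view, and I did not measure the other bystanders again at the end.

**Checks that disagreed:**
- The scene and top cameras differed by about 1 cm, so I relied on close wrist-camera views.
- The first 5 mm of commanded lift raised the lid only about 2 mm, with slight tilt and drag. The upward pull read at most 1.8 N, below the jar's 5.4 N weight, so I judged that the jar was not being lifted.
- The wrist torque I read at stops during the turn was lower than the stated 0.4–0.7 N m. I confirmed the lid was free by how it turned and lifted.

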